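Show the stock camera which jug goes into which crate

ROBOT

A 6-joint arm with a two-finger parallel gripper is mounted at the origin on the work surface. World frame = base frame: x ahead of the robot, y to its left, z up, the work surface at z = 0. Lengths are in mm, angles in rad, forces in N, time in s.
With the tool pointing down it reaches from about 350 to 975 mm from the base axis. Payload 7.1 kg.
Tool frame: the origin (TCP) lies at the very end of the fingers, on their centre line; the grasp point (between the pads) lies 19 mm behind it; y points along the fingers, z is the direction in which the jaws open and shut, and the axes are right-handed (so a half turn about y gives the same grasp; the last joint's range is limited). The gripper opens to 88 mm and grips with 3 to 60 N. Pads are 20 mm wide; open, the fingers measure 115 mm over their backs; the gripper's body (75 mm by 178 mm) begins 61 mm behind the grasp point.
Start: joints at [1.254, 0.423, 1.63, -0, 1.089, -0.019], TCP at [183.354, 597.483, 222.675] pointing down, gripper open.
Joint ranges: [-3, 3], [-0.9, 2.11], [0.09, 2.58], [-1.31, 4.45], [0.11, 2.69], [-2.54, 2.54]. Speed limits (rad/s): [2.39, 2.39, 3.01, 3.14, 3.14, 3.14].

INTERFACE

Orientations are given as a rotation vector (axis times angle).
In Python, from workcell import ctrl gives the robot as it stands.
- The arm moves only by the shell command python3 -m jog 'ROWS'. ROWS is JSON, a list of rows, each a list of 3 entries, a list of its own where there are three numbers: the opening, from 0 (shut) to 1 (fully open), then the shift along the tool's x, y, z in cm, then the turn, a rotation vector about the tool's x, y, z in rad. In form: [[claw, [dx, dy, dz], [wx, wy, wz]], ...]. A call has 1 to 8 rows; each row is the pose to reach, as a shift and turn from the pose commanded when the call began, along the tool's axes at that moment; what a row does not reach only later rows make up. A row lasts 1/10 s, in which the tool goes at most 50 mm and 8.59 degrees, less where a joint would pass 70% of its speed; a pose out of reach is approached as far as the arm can. A call with a gripper value outside its range is refused whole. The fingers move at their own pace and stop on an object; the grip force is fixed at half the most. Time passes only in rows, so rows that repeat a pose let the fingers close. It gives the time, the measured TCP pose, the force and the opening at its end, in the units of the state.
- ctrl.get_obs(): the state, without advancing time (a new reading comes with each control period).
- ctrl.get_image(name): name is "side" or "top"; returns a dict with "color" (384x512x3 uint8, red, green, blue), "z_map" (384x512 float32, mm along the optical axis (not along the pixel's ray), 0 where there is no reading), "fx", "fy", "cx", "cy" (pixels), "pose" (4x4, takes a point from camera to world coordinates). Camera axes: x right, y down, z forward; pixel columns grow to the right and rows downward; lengths in mm; the calibration is good to about 2 mm. A picture is of the moment at which its call begins.
- ctrl.close_job(): hands the job in, once; it reports no verdict.
The state is a dict: "t": time; "qpos": joint angles; "qvel": joint speeds; "joint_torque": joint torques, N m; "ee_pos": TCP position; "orientation": TCP orientation; "ft_force": force on the tool from outside, world axes, zero at the start; "moment": the same for the moment, N m; "width": finger opening in mm.
Only numpy, scipy, OpenCV 4.12 (cv2) and the standard library are available. Lean on these libraries where they do the work, as an engineer would, in place of code of your own. Each camera call takes 0.05 s, during which the arm holds its last target.

TASK

Show the overhead stock camera what goes where: point at the green-glazed jug by holding the fingertips just above the middle of its mouth (a few centimetres at most, no contact) for two seconds, then point in the same way at the blue crate, just above the middle of its open top, for two seconds. Then confirm by pressing the green button fully down and letting it come up again. Do not touch any crockery or crate or press the red button, and do not bring the hand low over the white jug or the grey crate, even in passing.

Things in the scene. Friction and masses are not known exactly. Their poses are not given: they have to be found in the camera images.
- green_jug: The green-glazed jug 130 mm tall, belly 102 mm and mouth 94 mm across, wall 5 mm, handle reaching 88 mm out along its own -x, small spout along +x; loose, standing upright. Origin at the centre of its underside, z up. Cream foot, dark green upper half, brown rim and handle
- green_jug_mouth (a point): Centre of the green jug's mouth, at the height of its rim (130 mm above its foot)
- white_jug: A plain white jug 130 mm tall, belly 102 mm and mouth 94 mm across, wall 5 mm, handle reaching 88 mm out along its own -x, small spout along +x; loose, standing upright. Origin at the centre of its underside, z up
- white_jug_mouth (a point): Centre of the white jug's mouth, at the height of its rim (130 mm above its foot)
- blue_crate: The blue small slatted open-topped plastic crate, empty, 150 (its x) by 200 (its y) by 90 mm high, wall 6 mm; loose. Origin at the centre of its underside, z up
- blue_crate_mouth (a point): Centre of the blue crate's open top, at rim height (90 mm)
- grey_crate: The grey small slatted open-topped plastic crate, empty, 150 (its x) by 200 (its y) by 90 mm high, wall 6 mm; loose. Origin at the centre of its underside, z up
- grey_crate_mouth (a point): Centre of the grey crate's open top, at rim height (90 mm)
- green_button (a joint): Travel of the green push button, a round cap 30 mm across on the grey round console (144 mm across, 60 mm high, fixed to the bench), 72 mm from the red one's centre; it sinks straight down, 0 = up, 0.006 m = fully down (a spring, about 4 N when fully down; it comes back up by itself)
- green_button_top (a point): Centre of the top face of the green button's cap
- red_button (a joint): Travel of the red push button, like the green one, on the same console, 30 mm across; it sinks straight down, 0 = up, 0.006 m = fully down (a spring, about 4 N when fully down; it comes back up by itself)
- red_button_top (a point): Centre of the top face of the red button's cap
- plate_stack: Stack of six slate-grey plates, 136 mm across, 57 mm high (one piece). Origin at the centre of its underside
- sugar_pot: White lidded sugar pot, 92 mm across, 118 mm high to the top of its knob. Origin at the centre of its underside
- bowl_stack: Stack of four white bowls, 120 mm across, 120 mm high (one piece). Origin at the centre of its underside

How it is judged (in metres and radians):
On the way, in this order (a step that is already met when the one before it is completed fails the run):
1. the fingertips dwell just above the middle of the green jug's mouth (horizontal distance between the grasp point and green_jug_mouth below 0.03 m and z of the grasp point in the frame of green_jug_mouth between 0.017 and 0.09 m), for 1.6 s.
2. the fingertips dwell just above the middle of the blue crate's open top (horizontal distance between the grasp point and blue_crate_mouth below 0.04 m and z of the grasp point in the frame of blue_crate_mouth between 0.017 and 0.09 m), for 1.6 s.
3. the green button is pressed fully down (value of joint green_button above 0.0045 m), for 0.05 s.
At the end, for the whole second after the job is handed in: Green jug, then blue crate pointed at (fingertips 0-70 mm above the rim, within 30 / 40 mm of the middle), then the green button pressed 4.5 mm or more. Both buttons up within 1.5 mm; all crockery and crates at rest, upright within 0.1 rad, within 8 mm of where they began (value of joint each of green_button, red_button below 0.0015 m and distance of each of green_jug, white_jug, blue_crate, grey_crate, plate_stack, sugar_pot, bowl_stack from where it was at the start of the episode below 0.008 m and angle between each of green_jug, white_jug, blue_crate, grey_crate, plate_stack, sugar_pot, bowl_stack's own z axis and vertical below 0.1 rad and linear speed of each of green_jug, white_jug, blue_crate, grey_crate, plate_stack, sugar_pot, bowl_stack below 0.02 m/s); the robot touches nothing.
It fails at once if the robot touches crockery or a crate (more than 0.5 N) (contact force between any of the arm, the fingers and green_jug above 0.5 N or contact force between any of the arm, the fingers and white_jug above 0.5 N or contact force between any of the arm, the fingers and blue_crate above 0.5 N or contact force between any of the arm, the fingers and grey_crate above 0.5 N or contact force between any of the arm, the fingers and plate_stack above 0.5 N or contact force between any of the arm, the fingers and sugar_pot above 0.5 N or contact force between any of the arm, the fingers and bowl_stack above 0.5 N).
It fails at once if a piece of crockery or a crate is moved or lifted by more than 8 mm (distance of any of green_jug, white_jug, blue_crate, grey_crate, plate_stack, sugar_pot, bowl_stack from where it was at the start of the episode above 0.008 m).
It fails at once if the red button is pressed (more than 2.5 mm) (value of joint red_button above 0.0025 m).
It fails at once if the fingertips come low over the middle of the white jug (within 30 mm of its axis and 50 mm of its rim) (horizontal distance between the grasp point and white_jug_mouth below 0.03 m and z of the grasp point in the frame of white_jug_mouth below 0.07 m).
It fails at once if the fingertips come low over the middle of the grey crate (within 40 mm of its middle and 50 mm of its rim) (horizontal distance between the grasp point and grey_crate_mouth below 0.04 m and z of the grasp point in the frame of grey_crate_mouth below 0.07 m).
It also fails if it takes over 56 s, if anything falls off the work surface, if the arm or the gripper's body presses on something with over 40 N, if the wrist force passes 120 N, or if a joint passes its speed limit or range.

## Working session

There is one attempt and no reset: what is moved stays moved. The work goes in short steps, Python scripts to look and compute and a shell command to move; the robot and the scene stay as the last step left them, time stands still between calls to the robot, and variables do not carry over. Pictures are saved under pics/ and viewed, and the job is handed in when it is done.

```bash
mkdir -p pics
python3 - <<'E'
from workcell import ctrl
import cv2, numpy as np
o=ctrl.get_obs()
for k,v in o.items(): print(k,np.round(v,3))
for n in ("top","side"):
    im=ctrl.get_image(n); cv2.imwrite(f"pics/{n}0.png",im["color"][:,:,::-1]); np.savez(f"{n}0.npz",**im)
    print(n,im["fx"],im["fy"],im["cx"],im["cy"]);print(np.round(im["pose"],3))
E
```

```text
t 0.0
qpos [ 1.254  0.424  1.631 -0.     1.089 -0.019]
qvel [-0.001  0.    -0.001 -0.001 -0.001 -0.001]
joint_torque [ 0.0000e+00 -5.4462e+01 -2.7367e+01  6.4000e-02  2.3000e-02 -0.0000e+00]
ee_pos [183.197 596.973 221.899]
orientation [-1.56   0.234 -0.234]
ft_force [-0.058  0.666 -0.189]
moment [-0.047  0.    -0.016]
width 88.263
top 351.9273280950582 351.9273280950582 252.74608406857146 189.77107959229156
[[ 2.900000e-02 -9.900000e-01  1.360000e-01  3.949170e+02]
 [-1.000000e+00 -2.900000e-02  3.000000e-03 -4.018000e+00]
 [ 1.000000e-03 -1.360000e-01 -9.910000e-01  1.364716e+03]
 [ 0.000000e+00  0.000000e+00  0.000000e+00  1.000000e+00]]
side 414.4725825725038 414.4725825725038 256.73938093498214 185.168775314009
[[-9.920000e-01 -1.020000e-01  7.200000e-02  4.913930e+02]
 [-1.250000e-01  7.440000e-01 -6.560000e-01  8.609790e+02]
 [ 1.300000e-02 -6.600000e-01 -7.510000e-01  1.099411e+03]
 [ 0.000000e+00  0.000000e+00  0.000000e+00  1.000000e+00]]
```

```bash
ls .
```

```text
pics
side0.npz
top0.npz
```

View pics/top0.png

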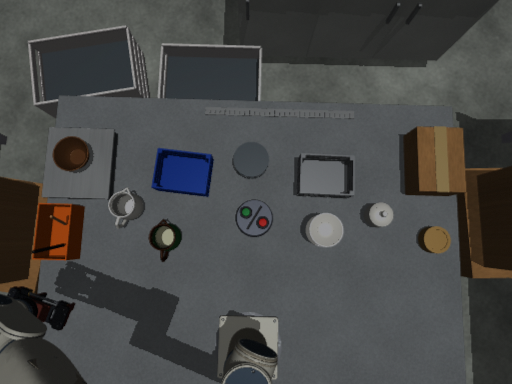

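View pics/side0.png

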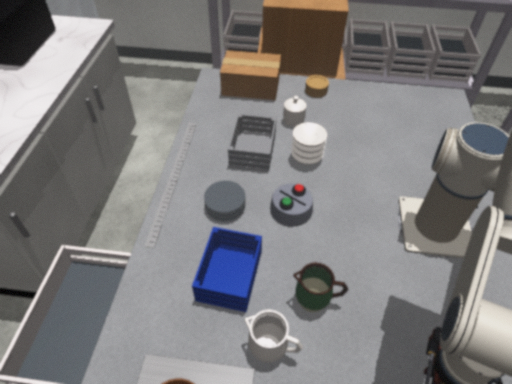

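The top view shows the green jug at about (165,237), blue crate (183,172), green button (246,212), red button (263,223), white jug (123,205) and grey crate (326,176). The side view agrees. Next I measure them.

```bash
cat > h.py <<'E'
import numpy as np, cv2
def load(n): return dict(np.load(n))
def cloud(im):
    z=im["z_map"].astype(float); v,u=np.indices(z.shape)
    P=np.stack([(u-im["cx"])/im["fx"]*z,(v-im["cy"])/im["fy"]*z,z],-1)
    W=P@im["pose"][:3,:3].T+im["pose"][:3,3]; W[z==0]=np.nan; return W
def ray(im,u,v,h):
    d=im["pose"][:3,:3]@np.array([(u-im["cx"])/im["fx"],(v-im["cy"])/im["fy"],1]); o=im["pose"][:3,3]
    return o+d*(h-o[2])/d[2]
E
python3 - <<'E'
from h import *
T=load("top0.npz");S=load("side0.npz")
objs={"green_jug":((165,237),(315,285),130,62),"white_jug":((123,205),(269,335),130,62),"blue":((183,172),(228,270),90,110),"grey":((326,176),(252,142),90,110),
"plates":((251,160),(225,200),57,75),"bowls":((325,230),(309,142),120,68),"sugar":((381,214),(295,108),118,55)}
C={}
for nm,im in(("top",T),("side",S)):
    W=cloud(im)
    print(nm,"bench z",np.nanmedian(W[280:300,250:350,2]) if nm=="top" else np.nanmedian(W[240:270,380:395,2]))
    for k,(a,b,h,r) in objs.items():
        c=ray(im,*(a if nm=="top" else b),h)
        d=np.hypot(W[...,0]-c[0],W[...,1]-c[1])
        m=(d<r)&(W[...,2]>h-14)&(W[...,2]<h+14)
        p=W[m]
        if len(p)<5: print(k,len(p));continue
        rc=cv2.minAreaRect(p[:,:2].astype(np.float32)); (cx,cy),cr=cv2.minEnclosingCircle(p[:,:2].astype(np.float32))
        print(nm,k,len(p),"rect",np.round(rc[0]),np.round(rc[1]),round(rc[2]),"circ",round(cx),round(cy),round(cr),"zmed",np.round(np.median(p[:,2]),1), "pix",np.round(c[:2]))
    hsv=cv2.cvtColor(im["color"],cv2.COLOR_RGB2HSV)
    box=(190,245,235,275) if nm=="top" else (180,225,268,316)
    for col,(lo,hi) in {"green":((45,90,40),(85,255,255)),"red":((0,120,60),(10,255,255)),"red2":((170,120,60),(180,255,255))}.items():
        m=cv2.inRange(hsv,lo,hi); mm=np.zeros_like(m); mm[box[0]:box[1],box[2]:box[3]]=m[box[0]:box[1],box[2]:box[3]]
        v,u=np.nonzero(mm)
        if len(u): print(nm,col,len(u),u.mean(),v.mean(),"W@70",np.round(ray(im,u.mean(),v.mean(),70)),"z",np.round(np.nanmedian(W[mm>0],0),1))
E
```

```text
top bench z 0.33867017353429674
top green_jug 218 rect [391. 312.] [92. 92.] 44 circ 389 311 59 zmed 128.2 pix [389. 300.]
top white_jug 230 rect [501. 463.] [92. 92.] 32 circ 499 461 61 zmed 127.9 pix [497. 454.]
top blue 354 rect [635. 267.] [201. 151.] 85 circ 629 258 110 zmed 89.3 pix [628. 258.]
top grey 367 rect [ 638. -271.] [201. 152.] 89 circ 628 -268 110 zmed 89.1 pix [ 628. -268.]
top plates 993 rect [693.  12.] [134. 134.] 90 circ 694 12 68 zmed 57.1 pix [688.  10.]
top bowls 676 rect [ 432. -260.] [116. 117.] 2 circ 433 -261 60 zmed 115.5 pix [ 430. -259.]
top sugar 29 rect [ 495. -468.] [17. 18.] 90 circ 495 -468 10 zmed 116.4 pix [ 492. -457.]
top green 55 245.56363636363636 211.6727272727273 W@70 [490.  24.  70.] z [488.3  22.3  80.9]
top red 56 262.5 222.0 W@70 [454. -40.  70.] z [453.5 -39.4  81.9]
top red2 2 262.5 226.0 W@70 [439. -40.  70.] z [439.3 -39.8  74.1]
side bench z 0.11420073605836478
side green_jug 347 rect [391. 313.] [90. 92.] 46 circ 393 316 58 zmed 128.1 pix [393. 333.]
side white_jug 471 rect [498. 462.] [94. 94.] 29 circ 496 469 61 zmed 128.3 pix [497. 478.]
side blue 573 rect [636. 286.] [162. 151.] 85 circ 636 288 108 zmed 89.1 pix [628. 297.]
side grey 304 rect [ 637. -238.] [143. 151.] 89 circ 636 -238 100 zmed 87.4 pix [ 631. -222.]
side plates 1044 rect [691.  18.] [131. 126.] 8 circ 691 13 68 zmed 56.8 pix [686.  28.]
side bowls 226 rect [ 432. -244.] [95. 97.] 51 circ 432 -248 57 zmed 114.5 pix [ 431. -218.]
sugar 0
side green 64 286.484375 201.234375 W@70 [488.  16.  70.] z [487.6  26.5  81.3]
side red 55 298.72727272727275 187.8181818181818 W@70 [452. -46.  70.] z [452.1 -35.6  80.8]
side red2 3 295.6666666666667 189.66666666666666 W@70 [462. -37.  70.] z [460.4 -25.1  76.8]
```

All sizes and heights fit: jug rims 92 mm wide at 128 mm high, crates 201×151 at 89 mm, buttons 72 mm apart with tops at about 81 mm. Working out the shifts in tool axes, I keep the present orientation, as the arm has the wrist range for it.

```bash
cat > go.py <<'E'
import sys,numpy as np
from scipy.spatial.transform import Rotation as Ro
from workcell import ctrl
o=ctrl.get_obs();R=Ro.from_rotvec(o["orientation"]).as_matrix();p=np.array(o["ee_pos"])
print("t",o["t"],"p",np.round(p,1),"q",np.round(o["qpos"],2),"w",o["width"],"F",np.round(o["ft_force"],1)); print(np.round(R,3))
a=[float(x) for x in sys.argv[1:]]
for i in range(0,len(a),3): print(a[i:i+3],"shift cm",np.round(R.T@(np.array(a[i:i+3])-p)/10,2))
E
python3 go.py 391 312 222 391 312 165
```

```text
t 0.1 p [183.2 597.  222. ] q [ 1.25  0.42  1.63 -0.    1.09 -0.02] w 87.63771424366283 F [-0.6 -0.3  0.7]
[[ 0.956 -0.     0.293]
 [-0.293 -0.001  0.956]
 [ 0.    -1.    -0.001]]
[391.0, 312.0, 222.0] shift cm [ 28.23   0.03 -21.15]
[391.0, 312.0, 165.0] shift cm [ 28.23   5.73 -21.14]
```

```bash
python3 -m jog '[[0,[3.0,0,-2.2],[0,0,0]],[0,[6.4,0,-4.8],[0,0,0]],[0,[10.0,0,-7.5],[0,0,0]],[0,[13.6,0,-10.2],[0,0,0]],[0,[17.2,0,-12.9],[0,0,0]],[0,[20.8,0,-15.6],[0,0,0]],[0,[24.2,0,-18.1],[0,0,0]],[0,[26.6,0,-19.9],[0,0,0]]]'; python3 go.py 391 312 165
```

```text
t: 0.9
ee_pos: [380.2, 327.0, 222.5]
orientation: [-1.559, 0.235, -0.235]
ft_force: [0.2, 0.5, 0.4]
width: 27.2
t 0.9 p [380.2 327.  222.5] q [ 0.69  0.24  1.9  -0.    1.   -0.58] w 27.217022571723067 F [0.2 0.5 0.4]
[[ 0.956 -0.     0.294]
 [-0.294 -0.001  0.956]
 [-0.    -1.    -0.001]]
[391.0, 312.0, 165.0] shift cm [ 1.48  5.75 -1.11]
```

```bash
python3 -m jog '[[0,[1.0,0,-0.8],[0,0,0]],[0,[1.5,0.8,-1.2],[0,0,0]],[0,[1.5,2,-1.2],[0,0,0]],[0,[1.5,3.2,-1.2],[0,0,0]],[0,[1.5,4.4,-1.2],[0,0,0]],[0,[1.5,5.2,-1.2],[0,0,0]],[0,[1.5,5.7,-1.2],[0,0,0]],[0,[1.5,5.7,-1.2],[0,0,0]]]'; python3 go.py 391 312 165
python3 - <<'E'
from workcell import ctrl
import cv2,numpy as np
for n in("top","side"): im=ctrl.get_image(n); cv2.imwrite(f"pics/{n}1.png",im["color"][:,:,::-1]);
E
```

```text
t: 1.7
ee_pos: [389.5, 313.3, 164.8]
orientation: [-1.559, 0.234, -0.232]
ft_force: [0.0, 0.2, 0.6]
width: 0.5
t 1.7 p [389.5 313.3 164.8] q [ 0.65  0.32  1.95  0.    0.87 -0.62] w 0.5048293077365843 F [0.  0.2 0.6]
[[ 0.956 -0.001  0.293]
 [-0.293 -0.001  0.956]
 [-0.001 -1.    -0.001]]
[391.0, 312.0, 165.0] shift cm [ 0.18 -0.02 -0.08]
```

View pics/side1.png

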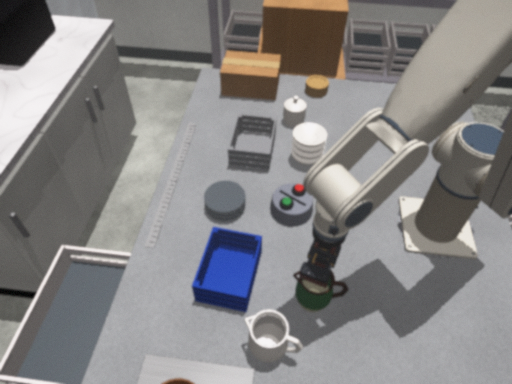

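The side view shows the closed fingertips over the middle of the green jug's mouth at about (318,283), with a gap above the rim. Holding for about 2.4 s.

```bash
H='1'; python3 -m jog '[[0,[0,0,0],[0,0,0]],[0,[0,0,0],[0,0,0]],[0,[0,0,0],[0,0,0]],[0,[0,0,0],[0,0,0]],[0,[0,0,0],[0,0,0]],[0,[0,0,0],[0,0,0]],[0,[0,0,0],[0,0,0]],[0,[0,0,0],[0,0,0]]]'
python3 -m jog '[[0,[0,0,0],[0,0,0]],[0,[0,0,0],[0,0,0]],[0,[0,0,0],[0,0,0]],[0,[0,0,0],[0,0,0]],[0,[0,0,0],[0,0,0]],[0,[0,0,0],[0,0,0]],[0,[0,0,0],[0,0,0]],[0,[0,0,0],[0,0,0]]]'
python3 -m jog '[[0,[0,0,0],[0,0,0]],[0,[0,0,0],[0,0,0]],[0,[0,0,0],[0,0,0]],[0,[0,0,0],[0,0,0]],[0,[0,0,0],[0,0,0]],[0,[0,0,0],[0,0,0]],[0,[0,0,0],[0,0,0]],[0,[0,0,0],[0,0,0]]]'
python3 go.py 391 312 200 635 267 200 635 267 122
```

```text
t: 2.6
ee_pos: [390.1, 313.3, 165.7]
orientation: [-1.558, 0.234, -0.234]
ft_force: [-0.6, 0.3, -0.8]
width: 0.4
t: 3.4
ee_pos: [390.1, 313.3, 165.7]
orientation: [-1.558, 0.234, -0.234]
ft_force: [-0.2, -0.3, 1.2]
width: 0.5
t: 4.2
ee_pos: [390.1, 313.3, 165.7]
orientation: [-1.558, 0.234, -0.234]
ft_force: [0.0, -0.4, 0.1]
width: 0.3
t 4.2 p [390.1 313.3 165.7] q [ 0.65  0.32  1.95 -0.    0.87 -0.62] w 0.34786535379411354 F [ 0.  -0.4  0.1]
[[ 0.956 -0.     0.293]
 [-0.293 -0.     0.956]
 [ 0.    -1.    -0.   ]]
[391.0, 312.0, 200.0] shift cm [ 0.13 -3.43 -0.1 ]
[635.0, 267.0, 200.0] shift cm [24.77 -3.43  2.76]
[635.0, 267.0, 122.0] shift cm [24.77  4.37  2.76]
```

Rise 3.5 cm, cross to the crate, then go down.

```bash
python3 -m jog '[[0,[0,-2,0],[0,0,0]],[0,[1.5,-3.5,0.2],[0,0,0]],[0,[5,-3.5,0.6],[0,0,0]],[0,[9.5,-3.5,1.1],[0,0,0]],[0,[14,-3.5,1.6],[0,0,0]],[0,[18.5,-3.5,2.1],[0,0,0]],[0,[22.5,-3.5,2.5],[0,0,0]],[0,[24.8,-3.5,2.8],[0,0,0]]]'; python3 go.py 635 267 122
```

```text
t: 5.0
ee_pos: [638.2, 266.3, 200.4]
orientation: [-1.558, 0.234, -0.236]
ft_force: [0.4, 0.0, 0.5]
width: 0.5
t 5.0 p [638.2 266.3 200.4] q [ 0.38  0.54  1.49 -0.    1.11 -0.89] w 0.5207121699564423 F [0.4 0.  0.5]
[[ 0.956  0.001  0.295]
 [-0.295  0.     0.956]
 [ 0.001 -1.     0.   ]]
[635.0, 267.0, 122.0] shift cm [-0.34  7.84 -0.03]
```

```bash
python3 -m jog '[[0,[0,0.8,0],[0,0,0]],[0,[0,2.2,0],[0,0,0]],[0,[0,4,0],[0,0,0]],[0,[0,5.8,0],[0,0,0]],[0,[0,7.0,0],[0,0,0]],[0,[0,7.5,0],[0,0,0]],[0,[0,7.8,0],[0,0,0]],[0,[0,7.8,0],[0,0,0]]]'
python3 - <<'E'
from workcell import ctrl
import cv2,numpy as np
for n in("top","side"): im=ctrl.get_image(n); cv2.imwrite(f"pics/{n}2.png",im["color"][:,:,::-1]);
E
python3 -m jog '[[0,[0,0,0],[0,0,0]],[0,[0,0,0],[0,0,0]],[0,[0,0,0],[0,0,0]],[0,[0,0,0],[0,0,0]],[0,[0,0,0],[0,0,0]],[0,[0,0,0],[0,0,0]],[0,[0,0,0],[0,0,0]],[0,[0,0,0],[0,0,0]]]'
python3 -m jog '[[0,[0,0,0],[0,0,0]],[0,[0,0,0],[0,0,0]],[0,[0,0,0],[0,0,0]],[0,[0,0,0],[0,0,0]],[0,[0,0,0],[0,0,0]],[0,[0,0,0],[0,0,0]],[0,[0,0,0],[0,0,0]],[0,[0,0,0],[0,0,0]]]'
python3 -m jog '[[0,[0,0,0],[0,0,0]],[0,[0,0,0],[0,0,0]],[0,[0,0,0],[0,0,0]],[0,[0,0,0],[0,0,0]],[0,[0,0,0],[0,0,0]],[0,[0,0,0],[0,0,0]],[0,[0,0,0],[0,0,0]],[0,[0,0,0],[0,0,0]]]'
python3 go.py 635 267 180 488.5 24.5 180 488.5 24.5 110
```

```text
t: 5.8
ee_pos: [635.2, 267.5, 122.7]
orientation: [-1.558, 0.233, -0.233]
ft_force: [-0.3, -0.4, 0.1]
width: 0.6
t: 6.7
ee_pos: [635.4, 267.3, 122.6]
orientation: [-1.558, 0.234, -0.234]
ft_force: [0.4, 0.4, -0.1]
width: 0.5
t: 7.5
ee_pos: [635.4, 267.3, 122.7]
orientation: [-1.558, 0.234, -0.234]
ft_force: [1.0, 0.6, 0.1]
width: 0.2
t: 8.3
ee_pos: [635.4, 267.3, 122.7]
orientation: [-1.558, 0.234, -0.234]
ft_force: [0.3, -0.6, -0.2]
width: 0.9
t 8.3 p [635.4 267.3 122.7] q [ 0.38  0.63  1.54  0.    0.98 -0.89] w 0.9090117384745477 F [ 0.3 -0.6 -0.2]
[[ 0.956 -0.     0.293]
 [-0.293 -0.     0.956]
 [-0.    -1.    -0.   ]]
[635.0, 267.0, 180.0] shift cm [-0.03 -5.73 -0.04]
[488.5, 24.5, 180.0] shift cm [ -6.92  -5.73 -27.52]
[488.5, 24.5, 110.0] shift cm [ -6.92   1.27 -27.52]
```

View pics/side2.png

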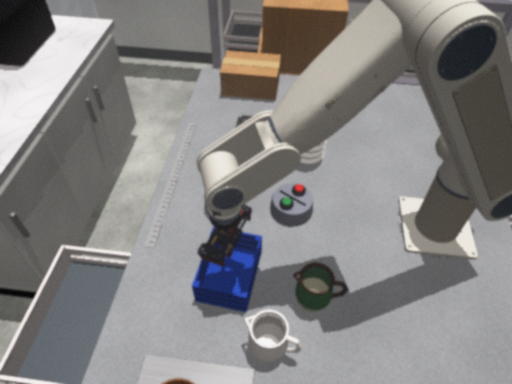

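Run:
```python
from h import *
for n in("side0.npz","top0.npz"):
    S=load(n);P=np.linalg.inv(S["pose"])
    for w in([635.4,267.3,122.7],[635.4,267.3,220],[635,267,90],[390,313,165]):
        c=P@np.append(w,1); print(n,w,np.round([S["fx"]*c[0]/c[2]+S["cx"],S["fy"]*c[1]/c[2]+S["cy"]]))
im=cv2.imread("pics/side2.png")[180:320,170:350]; cv2.imwrite("pics/z2.png",cv2.resize(im,None,fx=4,fy=4,interpolation=cv2.INTER_CUBIC))
im=cv2.imread("pics/top2.png"); cv2.imwrite("pics/z2t.png",im)
```

```text
side0.npz [635.4, 267.3, 122.7] [227. 254.]
side0.npz [635.4, 267.3, 220] [225. 234.]
side0.npz [635, 267, 90] [227. 260.]
side0.npz [390, 313, 165] [318. 271.]
top0.npz [635.4, 267.3, 122.7] [179. 168.]
top0.npz [635.4, 267.3, 220] [173. 162.]
top0.npz [635, 267, 90] [181. 170.]
top0.npz [390, 313, 165] [158. 237.]
```

View pics/z2.png

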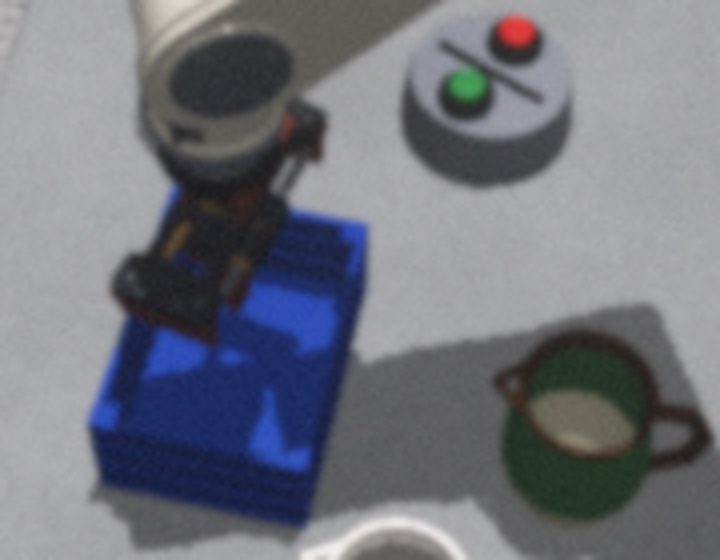

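View pics/z2t.png

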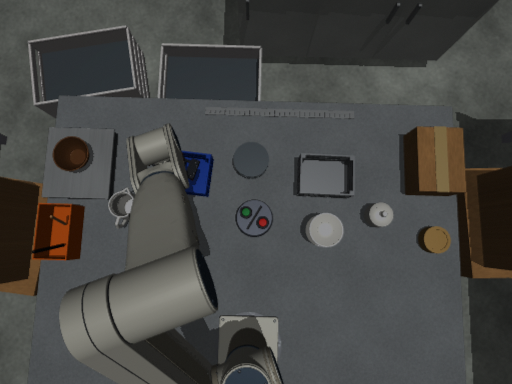

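Projected TCP (227,254) agrees with the visible fingertips at about (226,258), over the crate's middle, and nothing has moved. Now to the green button.

```bash
python3 -m jog '[[0,[0,-2.5,0],[0,0,0]],[0,[-0.4,-5.5,-1.5],[0,0,0]],[0,[-1.2,-6,-5],[0,0,0]],[0,[-2.4,-6,-9.5],[0,0,0]],[0,[-3.5,-6,-14],[0,0,0]],[0,[-4.6,-6,-18.5],[0,0,0]],[0,[-5.8,-6,-23],[0,0,0]],[0,[-6.6,-6,-26.4],[0,0,0]]]'; python3 go.py 488.5 24.5 180 488.5 24.5 110
```

```text
t: 9.1
ee_pos: [493.0, 32.6, 182.7]
orientation: [-1.558, 0.234, -0.234]
ft_force: [0.7, -0.2, -0.2]
width: 0.4
t 9.1 p [493.   32.6 182.7] q [ 0.04  0.29  1.95 -0.    0.91 -1.23] w 0.3990570371921705 F [ 0.7 -0.2 -0.2]
[[ 0.956 -0.     0.294]
 [-0.294 -0.     0.956]
 [-0.    -1.    -0.   ]]
[488.5, 24.5, 180.0] shift cm [-0.19  0.27 -0.9 ]
[488.5, 24.5, 110.0] shift cm [-0.19  7.27 -0.9 ]
```

```bash
python3 -m jog '[[0,[-0.2,0,-0.9],[0,0,0]],[0,[-0.2,0.8,-0.9],[0,0,0]],[0,[-0.2,2.5,-0.9],[0,0,0]],[0,[-0.2,4.5,-0.9],[0,0,0]],[0,[-0.2,6.2,-0.9],[0,0,0]],[0,[-0.2,7.3,-0.9],[0,0,0]],[0,[-0.2,7.5,-0.9],[0,0,0]],[0,[-0.2,7.5,-0.9],[0,0,0]]]'
python3 -m jog '[[0,[0,0,0],[0,0,0]],[0,[0,0,0],[0,0,0]]]'
python3 - <<'E'
from workcell import ctrl
from h import *
for n in("top","side"): im=ctrl.get_image(n); cv2.imwrite(f"pics/{n}3.png",im["color"][:,:,::-1]); np.savez(n+"3.npz",**im)
P=np.linalg.inv(im["pose"])
for z in(108,83):
    c=P@np.array([488.5,24.5,z,1]);print(im["fx"]*c[0]/c[2]+im["cx"],im["fy"]*c[1]/c[2]+im["cy"])
im=cv2.imread("pics/side3.png")[130:240,220:360]; cv2.imwrite("pics/z3.png",cv2.resize(im,None,fx=5,fy=5,interpolation=cv2.INTER_CUBIC))
E
python3 go.py 488.5 24.5 76
```

```text
t: 9.9
ee_pos: [490.6, 26.9, 107.3]
orientation: [-1.558, 0.234, -0.233]
ft_force: [-0.6, -0.5, -1.2]
width: 0.4
t: 10.1
ee_pos: [490.9, 26.4, 108.4]
orientation: [-1.558, 0.233, -0.235]
ft_force: [0.6, -0.7, -0.0]
width: 0.4
286.84903582124025 195.5439446872517
286.31264714511815 200.60888063050356
t 10.2 p [490.7  26.3 108.3] q [ 0.03  0.41  2.   -0.    0.73 -1.24] w 0.2852448061400487 F [-0.4  0.3 -0.2]
[[ 0.956  0.001  0.294]
 [-0.294  0.     0.956]
 [ 0.001 -1.     0.   ]]
[488.5, 24.5, 76.0] shift cm [-0.16  3.23 -0.24]
```

View pics/z3.png

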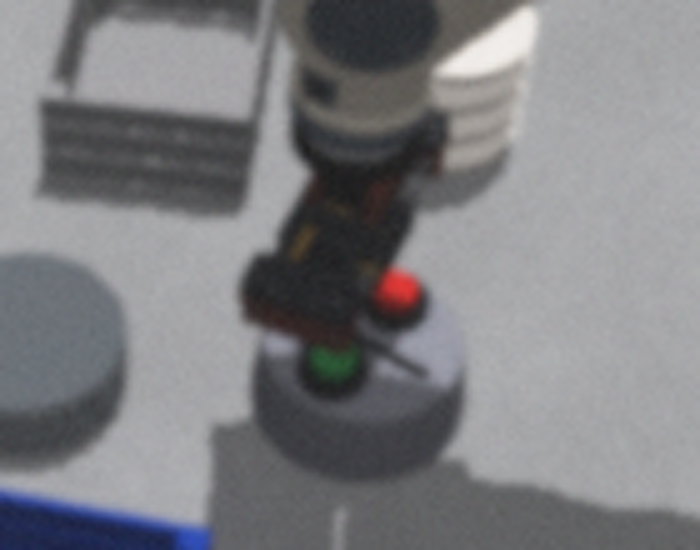

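Run:
```python
from h import *
S=load("side3.npz");W=cloud(S)
m=(W[...,2]>95)&(W[...,2]<260)&(np.hypot(W[...,0]-490,W[...,1]-26)<130)
z=W[m]
for a in range(95,260,15):
    q=z[(z[:,2]>=a)&(z[:,2]<a+15)]
    if len(q): print(a,len(q),np.round(q.min(0)),np.round(q.max(0)))
```

```text
110 3 [477.  22. 112.] [479.  29. 124.]
185 82 [437. -37. 187.] [543. 116. 200.]
200 231 [434. -44. 200.] [546. 119. 215.]
215 196 [434. -51. 215.] [546. 121. 230.]
230 325 [435. -47. 230.] [544. 121. 245.]
245 40 [468.  32. 245.] [511.  53. 260.]
```

Depth confirms that the wide edge seen is the gripper body (at 187 mm or higher), with the finger tip below it at about x 478–490, y 26, over the green button. Pressing gently.

```bash
python3 -m jog '[[0,[-0.15,0.5,-0.2],[0,0,0]],[0,[-0.15,1.3,-0.2],[0,0,0]],[0,[-0.15,2.0,-0.2],[0,0,0]],[0,[-0.15,2.4,-0.2],[0,0,0]],[0,[-0.15,2.6,-0.2],[0,0,0]],[0,[-0.15,2.7,-0.2],[0,0,0]],[0,[-0.15,2.8,-0.2],[0,0,0]],[0,[-0.15,2.8,-0.2],[0,0,0]]]'
python3 -m jog '[[0,[0,0.1,0],[0,0,0]],[0,[0,0.2,0],[0,0,0]],[0,[0,0.2,0],[0,0,0]],[0,[0,0.2,0],[0,0,0]]]'; python3 go.py
```

```text
t: 11.0
ee_pos: [488.0, 24.8, 79.7]
orientation: [-1.558, 0.234, -0.233]
ft_force: [-1.9, -0.5, 2.3]
width: 0.2
t: 11.4
ee_pos: [488.2, 24.8, 77.7]
orientation: [-1.558, 0.234, -0.234]
ft_force: [-2.0, -0.1, 3.1]
width: 0.6
t 11.4 p [488.2  24.8  77.7] q [ 0.03  0.46  2.02  0.    0.67 -1.25] w 0.5642663550570042 F [-2.  -0.1  3.1]
[[ 0.956 -0.     0.293]
 [-0.293  0.     0.956]
 [-0.    -1.    -0.   ]]
```

```bash
python3 -m jog '[[0,[0,0.1,0],[0,0,0]],[0,[0,0.2,0],[0,0,0]],[0,[0,0.2,0],[0,0,0]],[0,[0,0.2,0],[0,0,0]]]'; python3 -m jog '[[0,[0,0.05,0],[0,0,0]],[0,[0,0.1,0],[0,0,0]],[0,[0,0.1,0],[0,0,0]],[0,[0,0.1,0],[0,0,0]]]'; python3 go.py
```

```text
t: 11.8
ee_pos: [488.3, 24.8, 76.2]
orientation: [-1.558, 0.234, -0.234]
ft_force: [-4.3, -0.1, 10.0]
width: 0.3
t: 12.2
ee_pos: [488.3, 24.8, 75.9]
orientation: [-1.558, 0.234, -0.234]
ft_force: [-7.3, -0.0, 22.3]
width: 0.5
t 12.2 p [488.3  24.8  75.9] q [ 0.03  0.46  2.02  0.    0.66 -1.25] w 0.5275838425773892 F [-7.3 -0.  22.3]
[[ 0.956  0.     0.293]
 [-0.293  0.     0.956]
 [ 0.    -1.     0.   ]]
```

The force jumps from 3 N to 22 N with almost no more travel, so the button is at its stop. Lifting off.

```bash
python3 -m jog '[[0,[0,-0.8,0],[0,0,0]],[0,[0,-2,0],[0,0,0]],[0,[0,-4,0],[0,0,0]],[0,[0,-6.5,0],[0,0,0]],[0,[0,-9,0],[0,0,0]],[0,[0,-11,0],[0,0,0]],[0,[0,-12,0],[0,0,0]],[0,[0,-12,0],[0,0,0]]]'
python3 -m jog '[[0,[0,0,0],[0,0,0]],[0,[0,0,0],[0,0,0]],[0,[0,0,0],[0,0,0]]]'
python3 - <<'E'
from workcell import ctrl
from h import *
S0=load("side0.npz")
im=ctrl.get_image("side"); cv2.imwrite("pics/side4.png",im["color"][:,:,::-1])
def f(im):
    W=cloud(im);hsv=cv2.cvtColor(im["color"],cv2.COLOR_RGB2HSV);o=[]
    for lo,hi in(((45,90,40),(85,255,255)),((0,120,60),(10,255,255))):
        m=cv2.inRange(hsv,lo,hi);m[:180]=0;m[225:]=0;m[:,:268]=0;m[:,316:]=0;v,u=np.nonzero(m)
        o.append((len(u),np.round([u.mean(),v.mean()],1),np.round(np.nanmedian(W[m>0],0),1)))
    return o
print(f(S0));print(f(im))
a=cv2.absdiff(S0["color"],im["color"]).mean(2)
for k,(x,y) in {"gj":(315,285),"wj":(269,335),"blue":(228,270),"plates":(225,200)}.items(): print(k,a[y-25:y+25,x-25:x+25].mean())
E
python3 go.py
```

```text
t: 13.0
ee_pos: [489.4, 24.9, 196.1]
orientation: [-1.557, 0.231, -0.236]
ft_force: [0.3, -0.1, 0.3]
width: 0.2
t: 13.3
ee_pos: [487.7, 24.8, 193.7]
orientation: [-1.558, 0.235, -0.232]
ft_force: [0.5, -0.2, 0.9]
width: 0.5
[(64, array([286.5, 201.2]), array([487.6,  26.5,  81.3])), (55, array([298.7, 187.8]), array([452.1, -35.6,  80.8]))]
[(54, array([286.5, 200.9]), array([487.3,  24.8,  81.6])), (53, array([298.7, 187.9]), array([452.2, -36.4,  80.8]))]
gj 6.871466666666666
wj 10.6272
blue 7.349866666666665
plates 9.739066666666666
t 13.35 p [487.8  24.8 193.8] q [ 0.03  0.26  1.95  0.    0.93 -1.25] w 0.41827814959324716 F [0.1 0.  0.1]
[[ 0.956 -0.002  0.293]
 [-0.293 -0.     0.956]
 [-0.002 -1.    -0.001]]
```

View pics/side4.png

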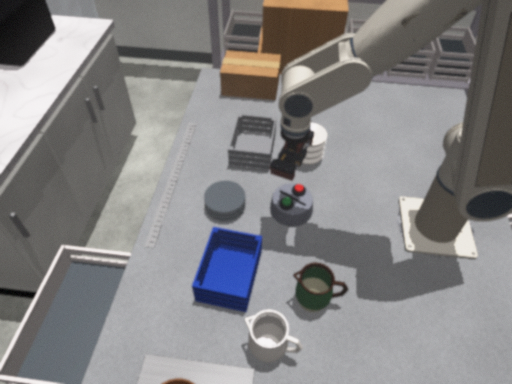

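The side view shows the crockery and crates where they were, the hand clear at about (287,165), and both caps up at about 81 mm. Handing in.

```bash
python3 -c "
from workcell import ctrl
print(ctrl.close_job())"
```

```text
the job is handed in; nothing more can be done
None
```

The job is handed in, finished at about 13.4 s of the 56 s allowed; no verdict is reported.

- **Green jug:** I held the closed fingertips about 35 mm above the middle of its mouth, within about 2 mm of the measured centre, for about 2.5 s.
- **Blue crate:** I held them about 33 mm above the middle of its open top, within about 1 mm, for about 2.5 s.
- **Green button:** I pressed it to its stop. The cap went from about 81 mm down to 76 mm high, and the force rose to about 22 N with almost no further travel. I then lifted off to 194 mm.

**Last checks:**
- The final side picture showed both button caps back at their starting height (about 81 mm).
- The wrist force was near zero.
- By eye, all the crockery and crates I could see were where they began; I did not measure them again. Part of the bowl stack and all of the sugar pot were hidden behind the arm, but the fingertips never went near them.
- No check failed. The button travel could not be read directly, so I judged it from height and force. The cap sank about 5.5 mm, against 6 mm nominal and 4.5 mm needed.

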